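Set the riveting jig one size shorter and hold the stop locked

TASK

Change the snowshoe riveting jig over to the next shorter bar: lift the finished toothed bar out of the jig and lay it flat in the blue bin without dropping it. Then pull up the red knob of the stop's lock plunger, slide the stop one hole in towards the fixed end block and let the pin go fully home in that hole. Finish while still gripping the red knob so that the pin is held home for the first rivet, and leave the short bar, the hammer and the rivet dish where they are.

Things in the scene. Friction and masses are not known exactly. Their poses are not given: they have to be found in the camera images.
- jig: Aluminium riveting jig screwed to the bench, base plate 150 x 330 x 12 mm. Origin: centre of its underside, on the bench. A grey square tube rail, top 54 mm high, runs along its y axis at x = +35 mm; 14 mm holes in its top at y = +105, +65, +25, -15, -55 mm. At x = -35 mm a parallel steel strip, 18 mm wide, top 30 mm high, carries the bar.
- bar_mid (a point): Finished bar lying in the jig: aluminium U channel 190 mm long (y), 26 mm wide (x), flanges 22 mm high with saw teeth to 27 mm, teeth up (z); 0.13 to 0.25 kg. This point is its centre, 13 mm above its underside. It fills the space between end block and stop, so the stop cannot go in before it is out. Grip it across its width near the middle and lift it straight up at least 50 mm.
- knob (a point): Centre of the red knob of the stop's lock plunger: upright and round, 30 mm in diameter, 27 mm high (13.5 mm above and below this point), 92.5 mm above the bench when the pin is home. Under it are a steel housing 26 mm across and the stop's sleeve, top 60.5 mm above the bench. It rises with the plunger and travels with the stop.
- plunger (a joint): Lock plunger in the stop, m. 0 = pin fully home (start); grows as the knob is pulled straight up, at most 0.016. The round-nosed 10 mm pin is clear of the rail above 0.010. A spring pushes it down: 5.5 N at 0, 10 N at full pull. Off a hole the pin rests on the rail at 0.010; over a hole it drops in, and its nose centres the stop from 3 mm away.
- stop (a joint): Sliding stop: blue sleeve 44 x 70 x 44 mm round the rail, with a steel tongue (top 63 mm high) across the strip. Value in m along the jig's -y axis, towards the end block: 0 = start, pin in the outermost hole; 0.040 = next hole in. Range -0.008 to 0.16. Friction 2 to 3 N, stays where left; with the pin home it cannot slide more than 2 mm.
- blue_bin: Blue open bin for finished bars, outside 270 (its x) x 138 (its y) x 45 mm high, walls and floor 4 mm, empty, fixed on a 5 mm mat. Origin: centre of its underside, 5 mm above the bench. Blue and red bin may be either way round.
- red_bin: Red bin for rejects, same size, with bent bars in it, fixed on the mat. Origin: centre of its underside. Not to be used.
- short_bar: Loose bystander: short toothed bar of the next batch, 150 (its y) x 26 x 27 mm, lying on the bench. Origin: centre of its underside. Leave it alone.
- hammer: Loose bystander: hammer with a wooden handle, 280 mm long, lying on the bench on the far side. Leave it alone.
- rivet_dish: Loose bystander: steel dish of rivets, 84 mm across, 22 mm high, standing on the bench. Origin: centre of its underside. Leave it alone.
- end_face (a point): Face of the dark fixed end block on the jig (58 mm high), at jig x = -35, y = -105 mm, 45 mm above the bench. The bar's -y end lies against it. Four steel nest pins, 6 mm thick and 42 mm high, stand 18.5 mm either side of the bar's centre line at jig y = -93 and +62 mm; keep the fingers between them.
There are look-alikes about, which are no part of the job. What is shaped like the part that bears bar_mid but yellow is not meant.

How it is judged:
By the outcome, as a careful person would: the job done as asked, in the order asked, and still so for the second after the job is handed in, while the arm keeps its last pose, push and grip.
It also fails if it takes over 59 s, if anything falls off the work surface, if the arm or the gripper's body presses on something with over 40 N, if the wrist force passes 120 N, or if a joint passes its speed limit or range.

ROBOT

A 6-joint arm with a two-finger parallel gripper is mounted at the origin on the work surface. World frame = base frame: x ahead of the robot, y to its left, z up, the work surface at z = 0. Lengths are in m, angles in rad, forces in N, time in s.
With the tool pointing down it reaches from about 0.4 to 0.825 m from the base axis. Payload 7 kg.
Tool frame: the origin (TCP) lies at the very end of the fingers, on their centre line; the grasp point (between the pads) lies 19 mm behind it; z points along the fingers, y is the line along which they close (so a half turn about z gives the same grasp; the last joint's range is limited). The gripper opens to 88 mm and grips with 3 to 60 N. Pads are 19 mm wide; open, the fingers measure 130 mm over their backs; the gripper's body (78 mm by 193 mm) begins 47 mm behind the grasp point.
Start: joints at [1.534, 0.359, 0.012, 0, -1.224, -0.288], TCP at [0.215, 0.64, 0.227] pointing down, gripper open.
Joint ranges: [-3.07, 3.07], [-1.43, 2.12], [-1.02, 1.25], [-3.03, 1.67], [-3.05, -0], [-3.03, 3.03]. Speed limits (rad/s): [2.39, 2.39, 3.01, 3.14, 3.14, 3.14].

INTERFACE

Orientations are given as [roll, pitch, yaw] about the fixed x, y, z axes, in that order (R = Rz(yaw) Ry(pitch) Rx(roll)).
In Python, from station import arm, vision gives the robot as it stands. The module is installed in compiled form; this text tells all that it offers.
- The arm moves only by the tool jog_arm, never from a script. Its argument "steps" is a list that holds one entry, the list of rows, each a list of 7 numbers: the closure in counts, from 0 (fully open) to 255 (shut), then the shift along the tool's x, y, z scaled (see below), then the turn, a rotation vector about the tool's x, y, z scaled (see below). In form: [[[grip, dx, dy, dz, rx, ry, rz], ...]]. A call has 1 to 8 rows; each row is the pose to reach, as a shift and turn from the pose commanded when the call began, along the tool's axes at that moment; what a row does not reach only later rows make up. The controller multiplies each number of a shift by 250 mm and each number of a turn by 45 degrees. A row lasts 1/10 s, in which the tool goes at most 50 mm and 8.59 degrees, less where a joint would pass 70% of its speed; a pose out of reach is approached as far as the arm can. A call with a number of a shift or a turn outside -1 to 1 is refused whole. A call with a gripper value outside its range is refused whole. The fingers move at their own pace and stop on an object; "newtons" is the grip in N (left out, the last holds). Time passes only in rows, so rows that repeat a pose let the fingers close. It gives the time, the measured TCP pose, the force, the opening and the grip force at its end, in the units of the state.
- arm.get_state(): the state, without advancing time (a new reading comes with each control period).
- vision.grab_frame(name): name is "scene" or "top"; returns a dict with "color" (480x640x3 uint8, red, green, blue), "vfov" (degrees; the focal length in pixels is half the picture's height over the tangent of half this angle, whatever the lens; pixels are square), "cx", "cy" (the principal point, pixels), "extrinsics" (4x4, takes a point from world to camera coordinates). Camera axes: x right, y down, z forward; pixel columns grow to the right and rows downward; lengths in m; the calibration is good to about 2 mm. A picture is of the moment at which its call begins. There is no depth.
- arm.job_done(): hands the job in; it is judged then, once.
The state is a dict: "t": time; "q": joint angles; "qd": joint speeds; "joint_efforts": joint torques, N m; "eef_pos": TCP position; "ee_rot": TCP orientation; "force": force on the tool from outside, world axes, zero at the start; "moment": the same for the moment, N m; "width": finger opening in m; "gripper_force": force on a finger pad.
Only numpy, scipy, OpenCV 4.12 (cv2) and the standard library are available. Lean on these libraries where they do the work, as an engineer would, in place of code of your own. Each camera call takes 0.05 s, during which the arm holds its last target. There are 200 camera calls.

## Working session

There is one attempt and no reset: what is moved stays moved. The work goes in short steps, Python scripts to look and compute and a tool call to move; the robot and the scene stay as the last step left them, time stands still between calls to the robot, and variables do not carry over. Pictures are saved under pics/ and viewed, at most 10 in all, crops included, and the job is handed in when it is done.

Besides the shell and the picture viewer there is one more tool, called as name(argument=value, ...), one argument or row to a line, values as JSON. jog_arm: Moves the arm, as the interface text tells. Its arguments: {"type":"object","properties":{"steps":{"type":"array","items":{"type":"array","items":{"type":"array","items":{"type":"number"}}}},"newtons":{"type":"number"}},"required":["steps"]}

```bash
mkdir -p pics
cat > h.py <<'E'
import numpy as np, cv2
from station import arm, vision
def grab(n):
    f=vision.grab_frame(n); return f
def K(f):
    h=f["color"].shape[0]; fl=h/2/np.tan(np.radians(f["vfov"])/2); return fl,f["cx"],f["cy"]
def ray(f,u,v):
    fl,cx,cy=K(f); E=np.array(f["extrinsics"]); R=E[:3,:3]; t=E[:3,3]
    return -R.T@t, R.T@np.array([(u-cx)/fl,(v-cy)/fl,1.])
def onz(f,u,v,z):
    o,d=ray(f,u,v); return o+d*(z-o[2])/d[2]
def proj(f,p):
    fl,cx,cy=K(f); E=np.array(f["extrinsics"]); c=E[:3,:3]@np.array(p)+E[:3,3]
    return np.array([cx+fl*c[0]/c[2],cy+fl*c[1]/c[2]])
def save(f,n): cv2.imwrite(f"pics/{n}.png",f["color"][:,:,::-1])
E
python3 - <<'E'
from h import *
import pickle
for n in("top","scene"):
    f=grab(n); save(f,n+"0"); pickle.dump(f,open(n+"0.pkl","wb")); print(n,f["vfov"],f["cx"],f["cy"],ray(f,320,240))
print(arm.get_state())
E
```

```text
top 57.39083636046008 322.9260689815804 237.08565652755183 (array([0.43220466, 0.06846911, 1.05065497]), array([ 0.02020549,  0.0053742 , -0.99982577]))
scene 49.980809737489494 322.71071866481907 242.42001299685856 (array([ 1.15532344, -0.49633776,  1.00980374]), array([-0.54758459,  0.41230977, -0.72814942]))
{'t': 0.1, 'q': array([ 1.53409121e+00,  3.59299895e-01,  1.11901397e-02, -2.97828095e-04,
       -1.22409714e+00, -2.88084979e-01]), 'qd': array([-0.00103312, -0.00185051,  0.00115188,  0.00121444,  0.00029716,
        0.0005127 ]), 'joint_efforts': array([-1.79305891e-03, -5.84162343e+01,  2.93750167e+01,  7.01559797e+00,
        1.01114748e-02, -4.79891276e-05]), 'eef_pos': array([0.21529957, 0.63930389, 0.22574551]), 'ee_rot': array([ 3.14016065e+00, -1.32344345e-04, -3.24891397e-01]), 'force': array([ 0.24191084,  0.13160483, -0.27885647]), 'moment': array([-0.02033413, -0.00774417, -0.00766883]), 'gripper_force': 0.0, 'width': 0.08740799424988664}
```

View pics/top0.png

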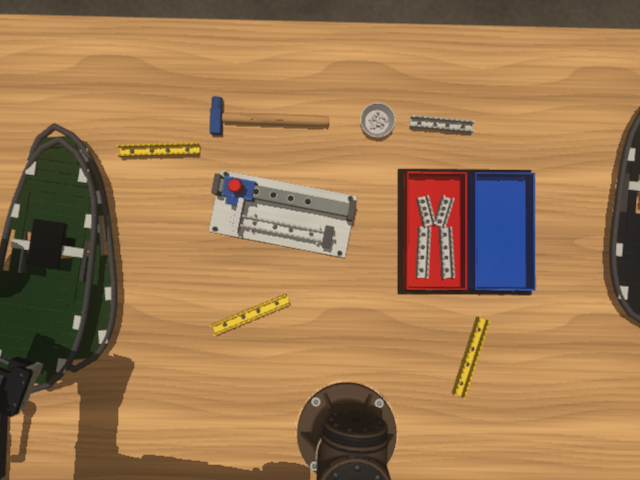

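View pics/scene0.png

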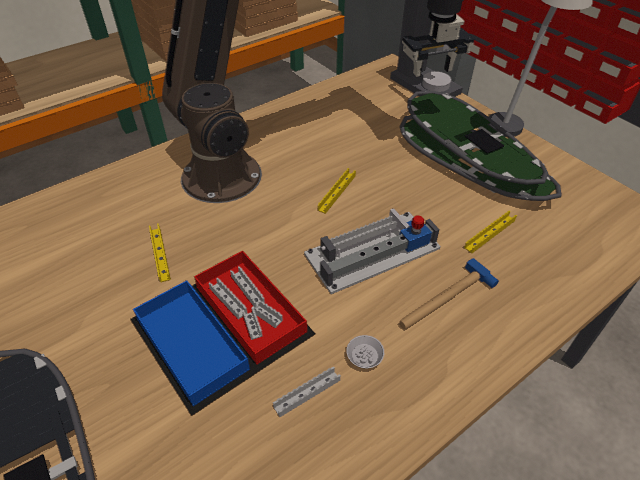

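The top view shows the jig, with the red knob at (235,185), bar around (283,231), and end block near (328,237). The blue bin is at (504,231) and the red bin at (436,231). The scene view shows the knob at (418,222) and the blue bin at about (190,340). Next I'll measure these.

Run:
```python
from h import *
import pickle
T=pickle.load(open("top0.pkl","rb"));S=pickle.load(open("scene0.pkl","rb"))
def mask(f,col,box):
    h=cv2.cvtColor(f["color"],cv2.COLOR_RGB2HSV)
    m=cv2.inRange(h,(0,150,70),(8,255,255))|cv2.inRange(h,(172,150,70),(180,255,255)) if col=="r" else cv2.inRange(h,(105,130,50),(125,255,255))
    k=np.zeros_like(m);x0,y0,x1,y1=box;k[y0:y1,x0:x1]=m[y0:y1,x0:x1];return k
def cen(m): ys,xs=np.nonzero(m); return xs.mean(),ys.mean(),len(xs),xs.min(),xs.max(),ys.min(),ys.max()
a=cen(mask(T,"r",(200,160,270,210)));b=cen(mask(S,"r",(395,205,440,240)))
print(a,b)
o1,d1=ray(T,*a[:2]);o2,d2=ray(S,*b[:2])
A=np.c_[d1,-d2];s=np.linalg.lstsq(A,o2-o1,rcond=None)[0];p,q=o1+s[0]*d1,o2+s[1]*d2
print("knob",p,q,"topplane",onz(T,*a[:2],.0995))
m=mask(T,"b",(440,150,560,310));r=cv2.minAreaRect(cv2.findContours(m,0,1)[0][0] if 0 else np.argwhere(m)[:,::-1].astype(np.int32))
print("bluebin",r,[onz(T,*c,.05).round(4) for c in cv2.boxPoints(r)])
# plate: low-sat bright
h=cv2.cvtColor(T["color"],cv2.COLOR_RGB2HSV)
c=cv2.resize(T["color"][160:270,195:370],None,fx=4.5,fy=4.5,interpolation=cv2.INTER_CUBIC)
cv2.imwrite("pics/jigtop.png",c[:,:,::-1])
for n,u,v in(("c1",355,196),("c2",346,257),("c3",210,230)):print(n,onz(T,u,v,.012))
```

```text
(np.float64(234.80272108843536), np.float64(185.3265306122449), 147, np.int64(228), np.int64(241), np.int64(179), np.int64(192)) (np.float64(417.74603174603175), np.float64(221.46031746031747), 126, np.int64(412), np.int64(423), np.int64(215), np.int64(228))
knob [0.5667243  0.26267896 0.09487363] [0.56370484 0.25885551 0.09367176] topplane [0.56607317 0.26173891 0.0995    ]
bluebin ((501.5, 231.0), (118.0, 65.0), 90.0) [array([ 0.6164, -0.2641,  0.05  ]), array([ 0.6199, -0.4133,  0.05  ]), array([ 0.3499, -0.4161,  0.05  ]), array([ 0.3465, -0.268 ,  0.05  ])]
c1 [ 0.55967471 -0.00663173  0.012     ]
c2 [0.4143945  0.01157954 0.012     ]
c3 [0.47080512 0.33520526 0.012     ]
```

View pics/jigtop.png

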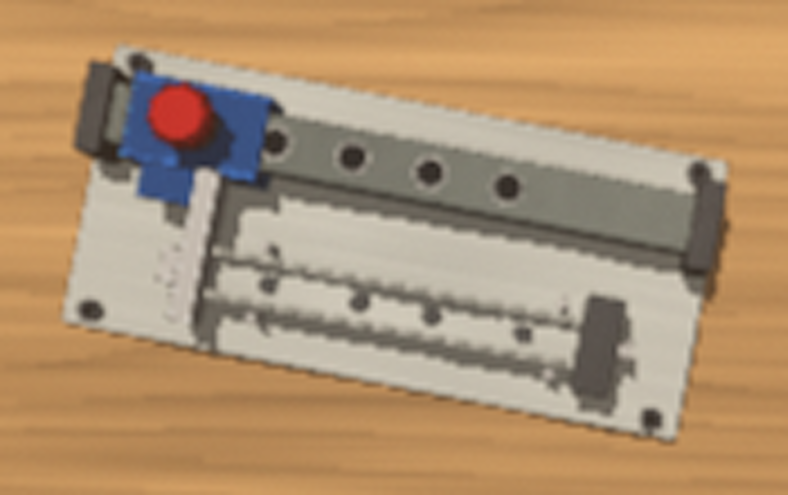

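The crop shows plate corners at about (120,44), (727,160), (676,440) and (64,322), and the rail holes from (275,141) to (507,186). The bar lies between the tongue at about x=212 and the end block at about x=582. I'll fit the jig pose from these.

```bash
cat >> h.py <<'E'
def goal(p,yaw):
    "shift/turn units from the current measured pose, tool down"
    s=arm.get_state(); y=s["ee_rot"][2]; d=np.array(p)-s["eef_pos"]
    ex=np.array([np.cos(y),np.sin(y)]); ey=np.array([np.sin(y),-np.cos(y)])
    dy=(yaw-y+np.pi)%(2*np.pi)-np.pi
    print("units",np.round([d[:2]@ex/.25,d[:2]@ey/.25,-d[2]/.25,-dy/(np.pi/4)],3))
E
python3 - <<'E'
from h import *
import pickle
from scipy.optimize import least_squares as ls
T=pickle.load(open("top0.pkl","rb"))
P=[((120,44),(75,165,12)),((727,160),(75,-165,12)),((676,440),(-75,-165,12)),((64,322),(-75,165,12)),
((275,141),(35,65,54)),((352,157),(35,25,54)),((429,171),(35,-15,54)),((507,186),(35,-55,54))]
px=[np.array(a)/4.5-.39+[195,160] for a,_ in P]; W=np.array([onz(T,*u,j[2]/1e3) for u,(_,j) in zip(px,P)])
J=np.array([j for _,j in P])/1e3
f=lambda v:np.r_[v[0]+np.cos(v[2])*J[:,0]-np.sin(v[2])*J[:,1]-W[:,0], v[1]+np.sin(v[2])*J[:,0]+np.cos(v[2])*J[:,1]-W[:,1]]
r=ls(f,[.5,.15,-.17]);v=r.x;print(v,(r.fun*1e3).round(1))
to=lambda x,y:(v[0]+np.cos(v[2])*x-np.sin(v[2])*y, v[1]+np.sin(v[2])*x+np.cos(v[2])*y)
print("knob",to(.035,.105),"bar",to(-.035,-.010),"slide",to(0,-.04)-v[:2])
b=to(-.035,-.010); goal([*b,.14],v[2]-np.pi/2)
E
```

```text
[ 0.51496494  0.16439359 -0.16552832] [ 0.5  0.   0.4  0.2 -0.6  0.1 -0.3 -0.2  2.  -1.4 -0.3  1.6 -0.2 -0.5
 -0.7 -0.5]
knob (np.float64(0.5667877540697249), np.float64(0.26219132196995615)) bar (np.float64(0.4787956057511146), np.float64(0.16029734847654648)) slide [-0.00659094 -0.03945326]
units [1.61  1.479 0.343 1.797]
```

jog_arm(
  steps=[
    [[122,0.8,0.74,0,0,0,0.9],[122,0.8,0.74,0,0,0,0.9],[122,0.8,0.74,0,0,0,0.9],[122,0.8,0.74,0,0,0,0.9],[122,0.8,0.74,0,0,0,0.9],[122,0.8,0.74,0,0,0,0.9],[122,0.8,0.74,0,0,0,0.9]],
  ],
  newtons=30,
)

```text
t: 0.8
eef_pos: [0.3469, 0.3977, 0.2268]
ee_rot: [3.141, 0.0, -1.035]
force: [0.3, 0.4, -0.0]
width: 0.0461
gripper_force: 0.0
```

Run:
```python
from h import *
goal([.4788,.1603,.14],-.1655-np.pi/2);s=arm.get_state();print(s["width"],s["eef_pos"],s["ee_rot"])
```

```text
units [1.086 0.031 0.347 0.893]
0.04607948039850804 [0.34685834 0.39771495 0.22679139] [ 3.14142150e+00  1.02197650e-04 -1.03466988e+00]
```

jog_arm(
  steps=[
    [[122,1.0,0.03,0.2,0,0,0.893],[122,1.0,0.03,0.2,0,0,0.893],[122,1.0,0.03,0.2,0,0,0.893],[122,1.0,0.03,0.2,0,0,0.893],[122,1.0,0.03,0.2,0,0,0.893],[122,1.0,0.03,0.2,0,0,0.893],[122,1.0,0.03,0.2,0,0,0.893]],
  ],
)

```text
t: 1.5
eef_pos: [0.4682, 0.1811, 0.1759]
ee_rot: [3.141, -0.001, -1.735]
force: [-0.9, -0.6, 0.8]
width: 0.0459
gripper_force: 0.0
```

Run:
```python
from h import *
goal([.4788,.1603,.08],-.1655-np.pi/2);s=arm.get_state();print(s["width"],s["eef_pos"],s["ee_rot"])
```

```text
units [ 0.075 -0.056  0.384  0.001]
0.0459052529781838 [0.46817144 0.18113808 0.17591965] [ 3.14073741e+00 -9.50054045e-04 -1.73515845e+00]
```

jog_arm(
  steps=[
    [[122,0.075,-0.056,0.3,0,0,0],[122,0.075,-0.056,0.3,0,0,0],[122,0.075,-0.056,0.38,0,0,0],[122,0.075,-0.056,0.38,0,0,0]],
  ],
)

```text
t: 1.9
eef_pos: [0.4769, 0.1616, 0.0792]
ee_rot: [3.138, -0.003, -1.731]
force: [-1.2, 0.6, 0.5]
width: 0.0455
gripper_force: 0.0
```

Run:
```python
from h import *
f=grab("scene");g=grab("top")
a=cv2.resize(f["color"][180:300,290:450],(720,540)[:2]);save({"color":a},"close")
goal([.4788,.1603,.034],-.1655-np.pi/2)
```

```text
units [ 0.01  -0.002  0.192  0.007]
```

View pics/close.png

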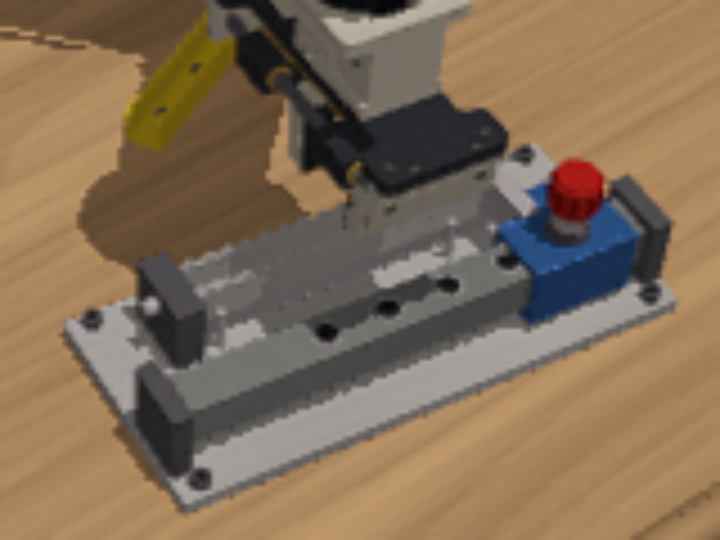

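The crop shows the gripper above the bar, with its near finger around (420,195) on the bar side of the rail and clear of the stop. Descending.

jog_arm(
  steps=[
    [[122,0.008,-0.002,0.06,0,0,0.005],[122,0.008,-0.002,0.12,0,0,0.005],[122,0.008,-0.002,0.16,0,0,0.005],[122,0.008,-0.002,0.185,0,0,0.005],[122,0.008,-0.002,0.185,0,0,0.005]],
  ],
)

```text
t: 2.5
eef_pos: [0.4788, 0.1597, 0.0353]
ee_rot: [3.142, -0.0, -1.736]
force: [-0.6, -0.4, 0.4]
width: 0.0457
gripper_force: 0.0
```

jog_arm(
  steps=[
    [[160,0,0,0,0,0,0],[180,0,0,0,0,0,0],[200,0,0,0,0,0,0],[210,0,0,0,0,0,0],[210,0,0,0,0,0,0],[210,0,0,0,0,0,0]],
  ],
  newtons=15,
)

```text
t: 3.1
eef_pos: [0.4788, 0.1594, 0.0357]
ee_rot: [-3.141, 0.0, -1.737]
force: [-3.3, 0.7, 6.4]
width: 0.026
gripper_force: 15.0
```

jog_arm(
  steps=[
    [[230,0,0,0,0,0,0],[230,0,0,0,0,0,0],[230,0,0,-0.04,0,0,0],[230,0,0,-0.12,0,0,0],[230,0,0,-0.24,0,0,0],[230,0,0,-0.4,0,0,0],[230,0,0,-0.55,0,0,0],[230,0,0,-0.55,0,0,0]],
  ],
  newtons=40,
)

```text
t: 3.9
eef_pos: [0.4815, 0.1607, 0.1786]
ee_rot: [-3.134, 0.006, -1.736]
force: [0.8, -0.0, -1.9]
width: 0.0261
gripper_force: 40.0
```

Run:
```python
from h import *
goal([.483,-.341,.17],-np.pi);s=arm.get_state();print(s["force"],s["moment"])
```

```text
units [ 1.979 -0.336  0.035  1.79 ]
[ 0.80805635 -0.02340922 -1.93540419] [ 0.18890329 -0.15873613  0.02573972]
```

jog_arm(
  steps=[
    [[230,0.08,-0.01,0,0,0,0.06],[230,0.22,-0.04,0,0,0,0.2],[230,0.38,-0.07,0,0,0,0.36],[230,0.54,-0.1,0,0,0,0.52],[230,0.7,-0.13,0,0,0,0.68],[230,0.84,-0.15,0,0,0,0.82],[230,0.95,-0.17,0,0,0,0.9],[230,0.98,-0.17,0,0,0,0.9]],
  ],
)

```text
t: 4.7
eef_pos: [0.4794, -0.0917, 0.1724]
ee_rot: [3.141, -0.001, -2.448]
force: [0.2, 0.9, -2.0]
width: 0.0256
gripper_force: 40.0
```

Run:
```python
from h import *
goal([.483,-.341,.17],-np.pi)
```

```text
units [ 0.626 -0.776  0.01   0.883]
```

jog_arm(
  steps=[
    [[230,0.07,-0.09,0,0,0,0.1],[230,0.17,-0.21,0,0,0,0.25],[230,0.27,-0.34,0,0,0,0.42],[230,0.38,-0.47,0,0,0,0.58],[230,0.49,-0.6,0,0,0,0.74],[230,0.58,-0.71,0,0,0,0.84],[230,0.62,-0.776,0,0,0,0.885],[230,0.626,-0.776,0,0,0,0.885]],
  ],
)

```text
t: 5.5
eef_pos: [0.4847, -0.3404, 0.1719]
ee_rot: [3.141, -0.001, 3.142]
force: [-0.1, 0.6, -2.1]
width: 0.0257
gripper_force: 40.0
```

Run:
```python
from h import *
f=grab("scene");g=grab("top")
a=np.hstack([cv2.resize(f["color"][180:430,100:340],(384,400)),cv2.resize(g["color"][150:310,380:560],(416,400))]);save({"color":a},"bin1")
goal([.483,-.341,.07],-np.pi)
```

```text
units [ 0.005 -0.01   0.408  0.003]
```

View pics/bin1.png

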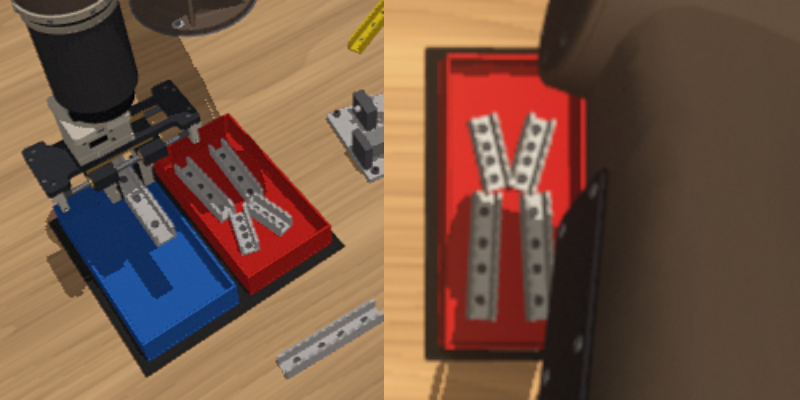

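The bar hangs level along the blue bin, clear of the red bin wall. Lowering.

jog_arm(
  steps=[
    [[230,0.005,-0.006,0.08,0,0,0],[230,0.005,-0.006,0.2,0,0,0],[230,0.005,-0.006,0.32,0,0,0],[230,0.005,-0.006,0.44,0,0,0],[230,0.005,-0.006,0.54,0,0,0],[230,0.005,-0.006,0.59,0,0,0],[230,0.005,-0.006,0.6,0,0,0],[230,0.005,-0.006,0.605,0,0,0]],
  ],
)

```text
t: 6.4
eef_pos: [0.4843, -0.3398, 0.0222]
ee_rot: [-3.141, 0.001, -3.138]
force: [0.3, -0.3, -2.8]
width: 0.0259
gripper_force: 40.0
```

jog_arm(
  steps=[
    [[230,0,0,0.005,0,0,0],[230,0,0,0.01,0,0,0],[230,0,0,0.015,0,0,0],[230,0,0,0.015,0,0,0]],
  ],
)

```text
t: 6.8
eef_pos: [0.4837, -0.3401, 0.0181]
ee_rot: [-3.141, 0.001, -3.139]
force: [0.6, -0.2, -1.8]
width: 0.0258
gripper_force: 40.0
```

jog_arm(
  steps=[
    [[230,0,0,0.004,0,0,0],[230,0,0,0.008,0,0,0],[230,0,0,0.012,0,0,0],[230,0,0,0.012,0,0,0]],
  ],
)

```text
t: 7.2
eef_pos: [0.4836, -0.3401, 0.0148]
ee_rot: [-3.142, -0.0, -3.139]
force: [-0.3, -0.4, -0.9]
width: 0.0258
gripper_force: 40.0
```

jog_arm(
  steps=[
    [[230,0,0,0.004,0,0,0],[230,0,0,0.006,0,0,0],[230,0,0,0.006,0,0,0]],
  ],
)

```text
t: 7.5
eef_pos: [0.4837, -0.3401, 0.0148]
ee_rot: [-3.141, 0.0, -3.138]
force: [-4.1, 2.9, 12.3]
width: 0.0255
gripper_force: 40.0
```

jog_arm(
  steps=[
    [[170,0,0,0,0,0,0],[150,0,0,0,0,0,0],[130,0,0,0,0,0,0],[122,0,0,0,0,0,0],[122,0,0,-0.04,0,0,0],[122,0,0,-0.2,0,0,0],[122,0,0,-0.4,0,0,0],[122,0,0,-0.6,0,0,0]],
  ],
)

```text
t: 8.3
eef_pos: [0.4832, -0.3399, 0.1654]
ee_rot: [3.142, -0.001, -3.139]
force: [1.0, -0.6, 0.4]
width: 0.0455
gripper_force: 0.0
```

Run:
```python
from h import *
goal([.5668,.2622,.17],-.1655-np.pi/2)
```

```text
units [-0.341  2.408 -0.018 -1.786]
```

jog_arm(
  steps=[
    [[110,-0.14,1.0,-0.06,0,0,-0.8],[110,-0.14,1.0,-0.06,0,0,-0.8],[110,-0.14,1.0,-0.06,0,0,-0.8],[110,-0.14,1.0,-0.06,0,0,-0.8],[110,-0.14,1.0,-0.06,0,0,-0.8],[110,-0.14,1.0,-0.06,0,0,-0.8]],
  ],
)

```text
t: 8.9
eef_pos: [0.5191, -0.0855, 0.1799]
ee_rot: [-3.141, 0.002, -2.505]
force: [-0.2, -0.2, 0.8]
width: 0.0498
gripper_force: 0.0
```

Run:
```python
from h import *
goal([.5668,.2622,.17],-.1655-np.pi/2)
```

```text
units [-0.981  1.005  0.039 -0.978]
```

jog_arm(
  steps=[
    [[110,-0.98,1.0,0,0,0,-0.97],[110,-0.98,1.0,0,0,0,-0.97],[110,-0.98,1.0,0,0,0,-0.97],[110,-0.98,1.0,0,0,0,-0.97],[110,-0.98,1.0,0,0,0,-0.97],[110,-0.98,1.0,0,0,0,-0.97],[110,-0.98,1.0,0,0,0,-0.97],[110,-0.98,1.0,0,0,0,-0.97]],
  ],
)

```text
t: 9.7
eef_pos: [0.5691, 0.2613, 0.1782]
ee_rot: [-3.141, 0.001, -1.745]
force: [-0.7, -1.3, 1.0]
width: 0.0496
gripper_force: 0.0
```

Run:
```python
from h import *
goal([.5668,.2622,.0745],-.1655-np.pi/2)
g=grab("top");f=grab("scene")
a=np.hstack([cv2.resize(f["color"][170:310,290:460],(425,350)),cv2.resize(g["color"][150:310,380:560],(375,350))]);save({"color":a},"bin2")
m=cv2.inRange(cv2.cvtColor(g["color"],cv2.COLOR_RGB2HSV),(105,130,50),(125,255,255))[150:310,440:560]
```

```text
units [-0.002  0.01   0.415 -0.011]
```

View pics/bin2.png

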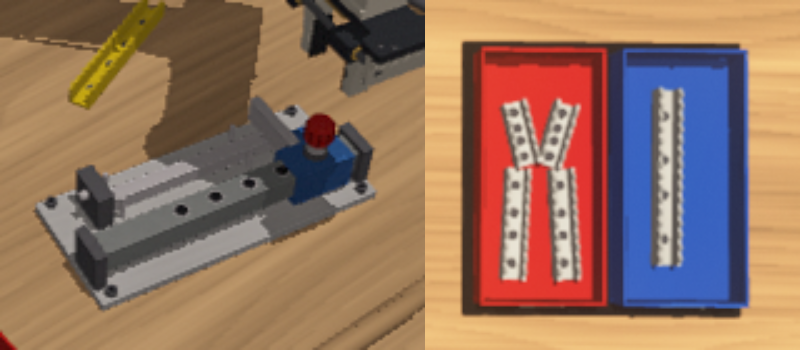

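The right panel shows the bar flat in the blue bin, teeth up. The left shows the jig empty and the knob undisturbed. Descending on the knob.

jog_arm(
  steps=[
    [[110,-0.002,0.01,0.12,0,0,-0.011],[110,-0.002,0.01,0.24,0,0,-0.011],[110,-0.002,0.01,0.32,0,0,-0.011],[110,-0.002,0.01,0.38,0,0,-0.011],[110,-0.002,0.01,0.415,0,0,-0.011],[110,-0.002,0.01,0.415,0,0,-0.011]],
  ],
)

```text
t: 10.4
eef_pos: [0.5655, 0.2559, 0.0738]
ee_rot: [3.14, -0.001, -1.741]
force: [-0.2, -0.6, -0.7]
width: 0.0499
gripper_force: 0.0
```

jog_arm(
  steps=[
    [[140,0,0,0,0,0,0],[160,0,0,0,0,0,0],[175,0,0,0,0,0,0],[200,0,0,0,0,0,0],[200,0,0,0,0,0,0],[200,0,0,0,0,0,0]],
  ],
  newtons=15,
)

```text
t: 11.0
eef_pos: [0.5651, 0.2577, 0.0755]
ee_rot: [3.141, 0.0, -1.74]
force: [-6.1, 1.1, 6.2]
width: 0.0296
gripper_force: 15.0
```

Run:
```python
from h import *
goal([.5668,.2622,.0745],-.1655-np.pi/2)
```

```text
units [-0.019 -0.004  0.004 -0.005]
```

jog_arm(
  steps=[
    [[140,0,0,0,0,0,0],[140,0,0,0,0,0,0],[140,-0.017,-0.004,0.004,0,0,0],[140,-0.017,-0.004,0.004,0,0,0],[170,-0.017,-0.004,0.004,0,0,0],[200,-0.017,-0.004,0.004,0,0,0],[200,-0.017,-0.004,0.004,0,0,0],[200,-0.017,-0.004,0.004,0,0,0]],
  ],
)

```text
t: 11.8
eef_pos: [0.5657, 0.2612, 0.0732]
ee_rot: [3.139, -0.001, -1.74]
force: [-9.2, 3.2, 4.5]
width: 0.0294
gripper_force: 15.0
```

jog_arm(
  steps=[
    [[220,0,0,0,0,0,0],[220,0,0,0,0,0,0]],
  ],
  newtons=45,
)

```text
t: 12.0
eef_pos: [0.5657, 0.2612, 0.0732]
ee_rot: [3.139, -0.001, -1.741]
force: [-8.7, 1.1, 4.3]
width: 0.0286
gripper_force: 45.0
```

jog_arm(
  steps=[
    [[220,0,0.006,0,0,0,0],[220,0,0.006,-0.02,0,0,0],[220,0,0.006,-0.04,0,0,0],[220,0,0.006,-0.052,0,0,0],[220,0,0.006,-0.052,0,0,0]],
  ],
)

```text
t: 12.5
eef_pos: [0.5655, 0.2613, 0.0862]
ee_rot: [3.14, -0.001, -1.741]
force: [-2.1, 1.1, -10.6]
width: 0.0287
gripper_force: 45.0
```

jog_arm(
  steps=[
    [[220,0.02,0,0,0,0,0],[220,0.05,0,0,0,0,0],[220,0.08,0,0,0,0,0],[220,0.11,0,0,0,0,0],[220,0.14,0,0,0,0,0],[220,0.155,0,0,0,0,0],[220,0.16,0,0,0,0,0],[220,0.16,0,0,0,0,0]],
  ],
)

```text
t: 13.3
eef_pos: [0.5588, 0.2214, 0.0864]
ee_rot: [3.141, -0.001, -1.741]
force: [-4.4, 0.0, -10.1]
width: 0.0288
gripper_force: 45.0
```

jog_arm(
  steps=[
    [[220,0,0.003,0.012,0,0,0],[220,0,0.003,0.024,0,0,0],[220,0,0.003,0.036,0,0,0],[220,0,0.003,0.048,0,0,0],[220,0,0.003,0.056,0,0,0],[220,0,0.003,0.056,0,0,0]],
  ],
)

```text
t: 13.9
eef_pos: [0.559, 0.2227, 0.0733]
ee_rot: [-3.141, 0.0, -1.74]
force: [-5.1, -0.8, -1.9]
width: 0.0285
gripper_force: 45.0
```

jog_arm(
  steps=[
    [[220,0,0.004,0.006,0,0,0],[220,0,0.004,0.012,0,0,0],[220,0,0.004,0.012,0,0,0],[220,0,0.004,0.012,0,0,0]],
  ],
)

```text
t: 14.3
eef_pos: [0.5594, 0.224, 0.0731]
ee_rot: [-3.138, 0.003, -1.739]
force: [-8.7, -0.9, 16.2]
width: 0.0284
gripper_force: 45.0
```

Run:
```python
from h import *
f=grab("scene")
save({"color":cv2.resize(f["color"][170:310,290:460],(720,593))},"end")
print(arm.get_state()["eef_pos"],arm.get_state()["force"])
```

```text
[0.55946328 0.2240328  0.07312235] [-10.30095253  -0.27803008  16.56670699]
```

View pics/end.png

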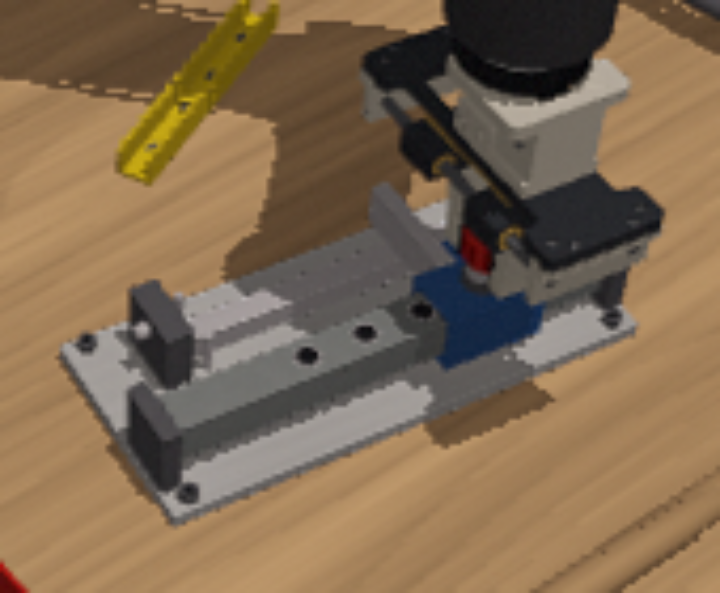

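The stop now sits one hole in: three rail holes are visible, the nearest at (422,310) right at the sleeve, as at the start. The knob is low on its housing. I'll ease the push slightly and remove the side load.

jog_arm(
  steps=[
    [[220,0.006,0.006,-0.004,0,0,0],[220,0.006,0.006,-0.004,0,0,0],[220,0.006,0.006,-0.004,0,0,0],[220,0.006,0.006,-0.004,0,0,0],[220,0.006,0.006,-0.004,0,0,0]],
  ],
)

```text
t: 14.85
eef_pos: [0.559, 0.2233, 0.0732]
ee_rot: [-3.136, 0.004, -1.739]
force: [1.1, 1.1, 8.1]
width: 0.0288
gripper_force: 45.0
```

```bash
python3 -c "
from h import *
s=arm.get_state();print(s['eef_pos'],s['force'],s['width']);print(arm.job_done())"
```

```text
[0.55903766 0.22331323 0.07318239] [1.08622124 1.13883609 8.12218879] 0.028806114765701378
the job is handed in; nothing more can be done
None
```

The job is handed in, and no verdict came back: the bar lies flat in the blue bin, and the stop is one hole in with the pin home by gripper height and the last picture, the knob still gripped and pressed down at about 8 N, with the short bar, hammer and rivet dish not touched.

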